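Bin a cream pot through a sprung counter-top flap

ROBOT

A 6-joint arm with a two-finger parallel gripper is mounted at the origin on the work surface. World frame = base frame: x ahead of the robot, y to its left, z up, the work surface at z = 0. Lengths are in mm, angles in degrees, forces in N, time in s.
With the tool pointing down it reaches from about 375 to 925 mm from the base axis. Payload 5.7 kg.
Tool frame: the origin (TCP) lies midway between the tips of the shut fingers; the grasp point (between the pads) lies 19 mm behind it; z points along the fingers, x is the direction in which the jaws open and shut, and the axes are right-handed (so a half turn about z gives the same grasp; the last joint's range is limited). The gripper opens to 88 mm and grips with 3 to 60 N. Pads are 20 mm wide; open, the fingers measure 115 mm over their backs; the gripper's body (75 mm by 178 mm) begins 61 mm behind the grasp point.
Start: joints at [-69.735, 20.558, 86.54, -0, 72.909, -6.595], TCP at [271.07, -535.241, 222.623] pointing down, gripper open.
Joint ranges: [-170.27, 170.27], [-57.76, 135], [12.27, 136.19], [-55.21, 235.2], [11.17, 155.16], [-170.74, 170.74]. Speed limits (degrees/s): [136.94, 136.94, 180, 180, 180, 180].

INTERFACE

Orientations are given as a 3x3 rotation matrix whose columns are the frame's x, y, z axes.
In Python, from station import robot gives the robot as it stands.
- The arm moves only by the tool move_arm, never from a script. Its arguments are lists of equal length, an entry for each row: "dp": the shift along the tool's x, y, z in cm, a list of three; "dr": the turn, a rotation vector about the tool's x, y, z in degrees, a list of three; "grip": the closure, from 0 (fully open) to 1 (shut). A call has 1 to 12 rows; each row is the pose to reach, as a shift and turn from the pose commanded when the call began, along the tool's axes at that moment; what a row does not reach only later rows make up. A row lasts 1/10 s, in which the tool goes at most 50 mm and 8.59 degrees, less where a joint would pass 70% of its speed; a pose out of reach is approached as far as the arm can. A call with a gripper value outside its range is refused whole. The fingers move at their own pace and stop on an object; the grip force is fixed at half the most. Time passes only in rows, so rows that repeat a pose let the fingers close. It gives the time, the measured TCP pose, the force and the opening at its end, in the units of the state.
- robot.state(): the state, without advancing time (a new reading comes with each control period).
- robot.capture(name): name is "scene" or "side" or "wrist"; returns a dict with "image" (384x512x3 uint8, red, green, blue), "fx", "fy", "cx", "cy" (pixels), "rvec" (rotation vector, rad) and "tvec" (3), from world to camera coordinates, as OpenCV has them; the wrist camera has in their place "T_tool_cam" (4x4, takes a point from camera to tool coordinates, whose origin is the TCP and whose axes are the tool frame's). Camera axes: x right, y down, z forward; pixel columns grow to the right and rows downward; lengths in mm; the calibration is good to about 2 mm. A picture is of the moment at which its call begins: read the wrist's pose just before it. There is no depth.
- robot.hand_in(): hands the job in, once; it reports no verdict.
The state is a dict: "t": time; "joint_positions": joint angles; "joint_vel": joint speeds; "joint_efforts": joint torques, N m; "tool_pos": TCP position; "tcp_rot": TCP orientation; "contact_force": force on the tool from outside, world axes, zero at the start; "moment": the same for the moment, N m; "width": finger opening in mm.
Only numpy, scipy, OpenCV 4.12 (cv2) and the standard library are available. Lean on these libraries where they do the work, as an engineer would, in place of code of your own. Each camera call takes 0.05 s, during which the arm holds its last target.

TASK

An out-of-date cream pot has been left on the deck of the counter-top waste unit; bin it without picking it up. Slide it gently across the deck to the edge of the flap, push the self-closing flap down with one finger and, while that finger holds it open, push the pot over the edge and into the bin with the other finger; then take the hand away so that the flap springs shut. Leave the espresso cup, the milk jug, the tamper and the brass dosing ring where they stand.

Things in the scene. Friction and masses are not known exactly. Their poses are not given: they have to be found in the camera images.
- unit: Fixed steel waste unit, 260 (its x) by 390 (its y) by 170 mm high. Origin at the centre of its underside on the counter, z up. Its black level deck (z 170 mm, 12 mm thick) has a rectangular opening, x -80 to +80, y -15 to +117 mm, closed by the flap; the pot stands on the solid deck at more negative y. Under the opening the bin is hollow down to 18 mm above the counter.
- edge (a point): Middle of the opening's straight edge on the pot's side, on the deck's surface (unit x 0, y -15, z 170 mm), axes as the unit's; the edge runs along x and has no raised rim. The pot goes over it in the +y direction.
- hinge (a point): Middle of the flap's hinge line, on the deck's surface (unit x 0, y +115, z 170 mm), axes as the unit's; the line runs along x. The free side of the flap is next to the edge. A fingertip d mm below the deck and s mm from the hinge opens the flap by about atan(d/s), more as it moves towards the hinge; from about 0.5 rad the pot slides down the flap into the bin.
- flap (a joint): Steel flap, 154 (x) by 126 mm (y), its top 1 mm below the deck's surface when shut. 0 rad = shut and level; it swings down into the bin, the side next to the pot going down, to a stop at 1.2 rad. A spring shuts it: 1 N at the free side starts it, 3 to 5 N half-way to the hinge holds it 0.4 to 0.9 rad open, nearer the hinge more. The pot's weight does not open it.
- pot_mid (a point): Centre (9 mm above its foot) of the unopened single-serve cream pot: a round white plastic tub with a foil lid, 18 mm high, 40 mm across the flange at its top, 33 mm across its foot, 13 g, standing upright on the deck 45 to 85 mm (centre) before the edge.
- cup: White espresso cup with a handle, 60 mm across, 55 mm high, standing on the deck near its corner at unit +x, -y; origin at the centre of its foot, handle towards the unit's +x. To be left alone.
- jug: Steel milk jug, 82 mm across and 100 mm high with a handle, on the counter; origin under its centre. To be left alone.
- tamper: Coffee tamper, steel foot 58 mm across, dark wooden grip, 90 mm high, on the counter; origin under its centre. To be left alone.
- dosing_ring: Brass dosing ring, 68 mm across, 24 mm high, on the counter; origin under its centre. To be left alone.
Not all that is in view belongs to the job. There is more than one size of the part that bears pot_mid; the job needs the smallest.

How it is judged (in metres and radians):
On the way, in this order (a step that is already met when the one before it is completed fails the run):
1. a finger pushes the flap down and holds it open while the pot still stands on the deck before the edge (value of joint flap above 0.2 rad and contact force between the fingers and flap above 0.3 N and y of pot_mid in the frame of edge below -0.003 m and z of pot_mid in the frame of edge above 0 m), for 0.1 s.
2. with the flap held open by a finger, a finger pushes the pot over the edge (value of joint flap above 0.2 rad and contact force between the fingers and flap above 0.3 N and contact force between the fingers and pot above 0.01 N and y of pot_mid in the frame of edge above -0.003 m).
3. the pot is down in the bin while a finger still holds the flap open (value of joint flap above 0.2 rad and contact force between the fingers and flap above 0.3 N and z of pot_mid in the frame of edge below -0.03 m), for 0.05 s.
At the end, for the whole second after the job is handed in: The pot lies inside the waste unit, its centre under 100 mm above the counter; the flap is shut (within 0.05 rad); cup, jug, tamper and dosing ring are upright and within 20 mm of where they were (z of pot_mid in the frame of unit between 0.01 and 0.1 m and x of pot_mid in the frame of unit between -0.125 and 0.125 m and y of pot_mid in the frame of unit between -0.19 and 0.19 m and value of joint flap below 0.05 rad and distance of each of cup, jug, tamper, dosing_ring from where it was at the start of the episode below 0.02 m and angle between each of cup, jug, tamper's own z axis and vertical below 0.3 rad); the robot touches nothing.
It fails at once if the pot is lifted off the deck (z of pot_mid in the frame of edge above 0.035 m).
It fails at once if the pot is squeezed or rammed with more than 15 N (contact force between the fingers and pot above 15 N).
It fails at once if the cup is moved or tipped (distance of cup from where it was at the start of the episode above 0.02 m or angle between cup's own z axis and vertical above 0.3 rad).
It fails at once if the jug, tamper or dosing ring is moved or tipped (distance of any of jug, tamper, dosing_ring from where it was at the start of the episode above 0.02 m or angle between any of jug, tamper's own z axis and vertical above 0.3 rad).
It also fails if it takes over 45 s, if anything falls off the work surface, if the arm or the gripper's body presses on something with over 40 N, if the wrist force passes 120 N, or if a joint passes its speed limit or range.

## Working session

There is one attempt and no reset: what is moved stays moved. The work goes in short steps, Python scripts to look and compute and a tool call to move; the robot and the scene stay as the last step left them, time stands still between calls to the robot, and variables do not carry over. Pictures are saved under pics/ and viewed, and the job is handed in when it is done.

Besides the shell and the picture viewer there is one more tool, called after ">>>" as name(argument=value, ...) on one line, values as JSON. move_arm: Moves the arm, as the interface text tells. Its arguments: {"type":"object","properties":{"dp":{"type":"array","items":{"type":"array","items":{"type":"number"}}},"dr":{"type":"array","items":{"type":"array","items":{"type":"number"}}},"grip":{"type":"array","items":{"type":"number"}}},"required":["dp","dr","grip"]}

```bash
ls; mkdir -p pics
python3 - <<'E'
from station import robot
import cv2
print(robot.state())
for n in ["scene","side","wrist"]:
    c=robot.capture(n); cv2.imwrite(f"pics/{n}0.png",c["image"][:,:,::-1])
    print({k:v for k,v in c.items() if k!="image"})
E
```

```text
pics
{'t': 0.0, 'joint_positions': array([-6.97341929e+01,  2.05966504e+01,  8.65977241e+01, -5.54606184e-04,
        7.29100432e+01, -6.59445302e+00]), 'joint_vel': array([ 0.03173005, -0.05024835,  0.0243249 , -0.03941455, -0.03656453,
       -0.01591448]), 'joint_efforts': array([-3.41062980e-03, -5.15387571e+01, -2.70729947e+01,  6.72340603e-02,
        3.46557435e-02, -1.06716784e-04]), 'tool_pos': array([ 270.84130683, -534.61755146,  221.83135365]), 'tcp_rot': array([[ 4.51818023e-01, -8.92109895e-01, -6.39926150e-04],
       [-8.92108285e-01, -4.51818432e-01,  1.70641141e-03],
       [-1.81143693e-03, -2.00104007e-04, -9.99998339e-01]]), 'contact_force': array([-0.12068003,  0.52210698,  0.19926191]), 'moment': array([ 0.01410072, -0.02601038,  0.01271073]), 'width': 87.36562264616163}
{'fx': 484.4729397361897, 'fy': 484.4729397361897, 'cx': 250.5545153690555, 'cy': 194.3880454386245, 'rvec': array([ 2.19158403,  0.9058378 , -0.38657195]), 'tvec': array([-342.80063163, -138.29336141, 1790.04684421])}
{'fx': 371.8497162981136, 'fy': 371.8497162981136, 'cx': 261.3527171595279, 'cy': 186.22841554430465, 'rvec': array([ 2.26026824, -0.12359032,  0.06429477]), 'tvec': array([-481.98494687,  128.77919063, 1018.69755385])}
{'fx': 274.8328611019564, 'fy': 274.8328611019564, 'cx': 249.48734698792427, 'cy': 191.63043514938002, 'T_tool_cam': array([[ 9.99999879e-01,  2.26542820e-04, -4.37175586e-04,
         6.93192005e-01],
       [-9.52150521e-05,  9.60082890e-01,  2.79715632e-01,
        -7.68687321e+01],
       [ 4.83092368e-04, -2.79715556e-01,  9.60082796e-01,
        -1.60163734e+02],
       [ 0.00000000e+00,  0.00000000e+00,  0.00000000e+00,
         1.00000000e+00]])}
```

View pics/scene0.png

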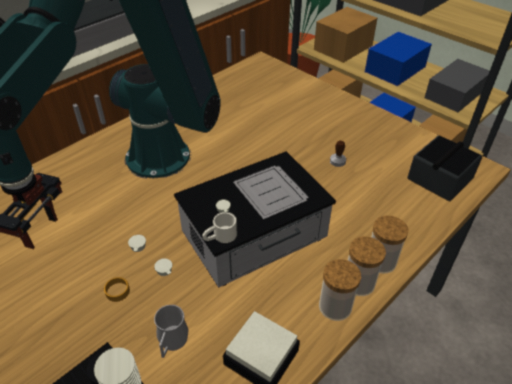

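View pics/side0.png

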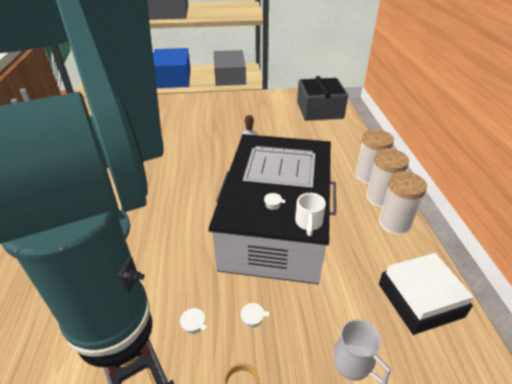

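View pics/wrist0.png

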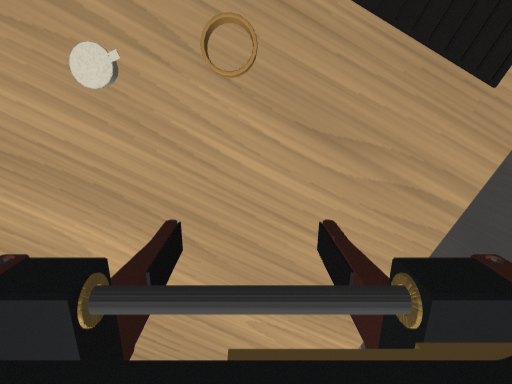

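Run:
```python
import cv2
a=cv2.imread("pics/scene0.png")[145:290,165:345]; cv2.imwrite("pics/sc_crop.png",cv2.resize(a,None,fx=4.4,fy=4.1,interpolation=cv2.INTER_CUBIC) if 0 else cv2.resize(a,None,fx=4,fy=4,interpolation=cv2.INTER_CUBIC))
a=cv2.imread("pics/side0.png")[130:280,205:345]; cv2.imwrite("pics/si_crop.png",cv2.resize(a,None,fx=4,fy=4,interpolation=cv2.INTER_CUBIC))
```

```text
(no output)
```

View pics/sc_crop.png

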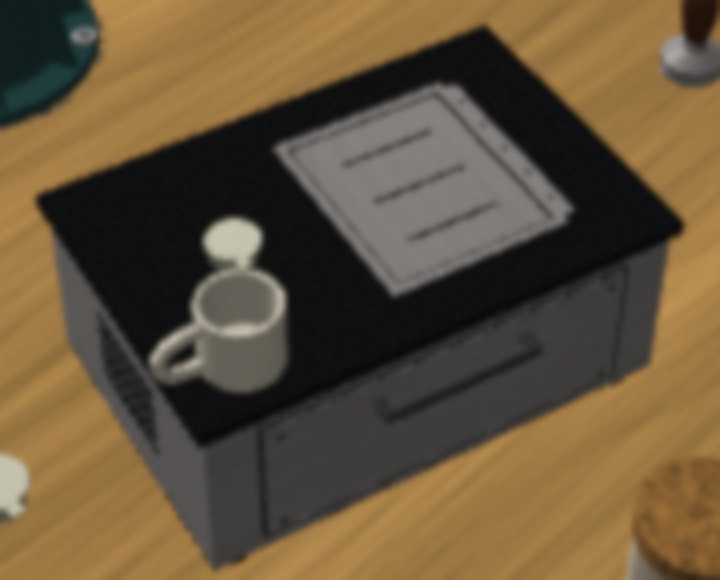

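View pics/si_crop.png

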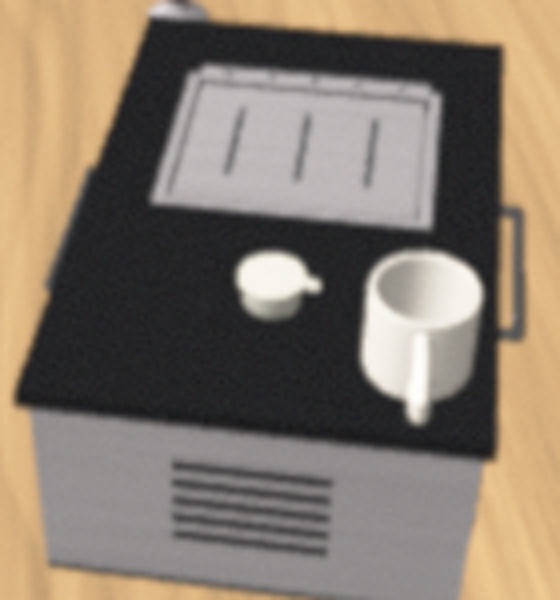

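```bash
cat > h.py <<'E'
import numpy as np, cv2
from scipy.optimize import least_squares
K={'scene':(484.4729,250.5545,194.388,[2.19158403,.9058378,-.38657195],[-342.80063163,-138.29336141,1790.04684421]),
'side':(371.8497,261.3527,186.2284,[2.26026824,-.12359032,.06429477],[-481.98494687,128.77919063,1018.69755385])}
def proj(n,P):
    f,cx,cy,r,t=K[n]
    return cv2.projectPoints(np.float64(P).reshape(-1,3),np.float64(r),np.float64(t),np.float64([[f,0,cx],[0,f,cy],[0,0,1]]),None)[0][:,0]
def backproj(n,uv,z):
    f,cx,cy,r,t=K[n]; R=cv2.Rodrigues(np.float64(r))[0]; t=np.float64(t)
    d=R.T@np.array([(uv[0]-cx)/f,(uv[1]-cy)/f,1]); o=-R.T@t
    return o+d*(z-o[2])/d[2]
def wproj(T,P,s=None):
    pass
def U(p,x,y,z=170):
    c,s=np.cos(p[2]),np.sin(p[2]); return [p[0]+c*x-s*y,p[1]+s*x+c*y,z]
E
python3 - <<'E'
from h import *
off={'scene':(165,145),'side':(205,130)}
q=lambda n,u,v:np.array([(u+.5)/4-.5+off[n][0],(v+.5)/4-.5+off[n][1]])
names=[(-130,-195),(-130,195),(130,195),(130,-195)]
fl=[(-77,-11),(77,-11)]
ob={'scene':[(38,200),(485,27),(682,228),(203,442)],'side':[(20,395),(150,22),(500,47),(493,450)]}
fo={'scene':[(277,150),(397,295)],'side':[(152,202),(432,228)]}
for n in ob:
    print(n); c=np.array([backproj(n,q(n,*o),170) for o in ob[n]]); print(c.round(1)); print([np.linalg.norm(c[i]-c[i-1]).round(1) for i in range(4)])
def res(p,ns=('scene','side')):
    r=[]
    for n in ns:
        P=[U(p,x,y) for x,y in names]+[U(p,x,y,169) for x,y in fl]
        O=[q(n,*o) for o in ob[n]+fo[n]]
        r.append(proj(n,P)-O)
    return np.concatenate(r).ravel()
for ns in (('scene','side'),('scene',),('side',)):
    s=least_squares(res,[600,0,1.5*-1],args=(ns,)); print(ns,s.x,np.degrees(s.x[2]),s.fun.reshape(-1,2).round(1).tolist())
    p=s.x
    for n,uv in (('scene',(233,240)),('side',(271,276))):
        w=backproj(n,q(n,*uv),188); c,s_=np.cos(p[2]),np.sin(p[2]); d=w[:2]-p[:2]
        print(n,w,'unit',c*d[0]+s_*d[1],-s_*d[0]+c*d[1])
for n,uvs in {'scene':[(223,205),(137,243),(164,267)],'side':[(274,201),(192,321),(254,315)]}.items():
    for uv in uvs: print(n,backproj(n,uv,10))
E
```

```text
scene
[[ 352.4 -180.4  170. ]
 [ 448.7  195.3  170. ]
 [ 700.   125.1  170. ]
 [ 602.8 -245.8  170. ]]
[np.float64(258.7), np.float64(387.8), np.float64(260.9), np.float64(383.4)]
side
[[ 351.6 -183.7  170. ]
 [ 448.2  185.5  170. ]
 [ 695.6  125.7  170. ]
 [ 595.3 -249.5  170. ]]
[np.float64(252.4), np.float64(381.6), np.float64(254.5), np.float64(388.4)]
('scene', 'side') [ 5.23412747e+02 -2.90332182e+01 -2.56064009e-01] -14.671386996644355 [[-2.1, 0.0], [-1.0, 0.2], [-0.1, -0.5], [-2.2, 0.4], [2.7, 1.6], [-0.2, -2.1], [-1.6, 0.5], [-0.6, -1.2], [0.9, -0.2], [2.2, 0.2], [4.6, -1.3], [-4.0, -2.0]]
scene [ 496.01472522 -120.19291184  188.        ] unit -3.4162318661303708 -95.12660342493017
side [ 495.76647089 -122.4798796   188.        ] unit -3.0771602482868055 -97.40187971267684
('scene',) [ 5.24482561e+02 -2.81100845e+01 -2.53353562e-01] -14.516089798623181 [[-1.7, 0.2], [-0.7, 0.1], [0.4, -0.7], [-1.4, 0.5], [3.1, 1.7], [0.4, -2.1]]
scene [ 496.01472522 -120.19291184  188.        ] unit -4.478332723730247 -96.27881027014936
side [ 495.76647089 -122.4798796   188.        ] unit -4.145429360588356 -98.55499723488187
('side',) [ 5.22510877e+02 -3.07608222e+01 -2.57540505e-01] -14.755983976911535 [[-2.1, 1.0], [-0.7, -0.9], [0.9, 0.1], [1.9, 0.9], [4.3, -0.9], [-4.2, -1.5]]
scene [ 496.01472522 -120.19291184  188.        ] unit -2.84367490566234 -93.23120849387732
side [ 495.76647089 -122.4798796   188.        ] unit -2.5012442226538454 -95.50598166387553
scene [362.27444652  -6.14584359  10.        ]
scene [ 296.38297604 -302.20591863   10.        ]
scene [ 427.60534028 -300.38139941   10.        ]
side [530.17118163  65.01455346  10.        ]
side [ 299.58193685 -302.31061616   10.        ]
side [ 434.81108057 -302.57129559   10.        ]
```

The pot on the deck is at about scene (223,205) and side (274,201). The two similar pots, at scene (137,243) and (164,267), stand on the counter and look larger. Only the deck pot fits "standing on the deck 45–85 mm before the edge". I'll confirm it from the wrist camera.

```bash
cat >> h.py <<'E'
P0=np.array([523.4,-29.,-.2555])
def goal(p,ux,uy,z,th):  # tool x = -unit y, tilted by th deg so -x finger (towards +unit y) goes lower
    c,s=np.cos(p[2]),np.sin(p[2]); X=np.array([c,s,0]);Y=np.array([-s,c,0]);Z=np.array([0,0,1.])
    t=np.radians(th)
    x=-Y*np.cos(t)+Z*np.sin(t); y=-X; zz=np.cross(x,y)
    return np.array(U(p,ux,uy,z)),np.column_stack([x,y,zz])
def delta(st,pos,R):
    R0=st['tcp_rot']; return (R0.T@(pos-st['tool_pos'])/10).round(2),np.degrees(cv2.Rodrigues(R0.T@R)[0].ravel()).round(2)
E
python3 - <<'E'
from h import *
from station import robot
s=robot.state()
g=goal(P0,-60,-55,340,0); print(g); print(delta(s,*g))
E
```

```text
(array([451.4476704 , -67.05078534, 340.        ]), array([[-0.25272921, -0.96753705,  0.        ],
       [-0.96753705,  0.25272921, -0.        ],
       [ 0.        , -0.        , -1.        ]]))
(array([-33.59, -37.24, -11.74]), array([2.00e-02, 8.00e-02, 4.15e+01]))
```

>>> move_arm(dp=[[-3,-3,-3],[-6,-6.5,-6],[-9,-10,-9],[-12,-13.5,-11.7],[-15,-17,-11.7],[-18,-20,-11.7],[-21,-23.5,-11.7],[-24,-27,-11.7],[-27,-30,-11.7],[-30,-33.5,-11.7],[-33.6,-37.2,-11.7],[-33.6,-37.2,-11.7]], dr=[[0,0,4],[0,0,8],[0,0,12],[0,0,16],[0,0,20],[0,0,24],[0,0,28],[0,0,32],[0,0,36],[0,0,40],[0,0,41.5],[0,0,41.5]], grip=[0,0,0,0,0,0,0,0,0,0,0,0])

```text
t: 1.35
tool_pos: [452.0, -62.2, 339.5]
tcp_rot: [[-0.247, -0.969, 0.0], [-0.969, 0.247, 0.003], [-0.003, 0.0, -1.0]]
contact_force: [0.2, -0.3, -0.6]
width: 88.0
```

>>> move_arm(dp=[[0,0,0],[0,0,0],[0,0,0]], dr=[[0,0,0],[0,0,0],[0,0,0]], grip=[0,0,0])

```text
t: 1.65
tool_pos: [450.7, -68.8, 339.5]
tcp_rot: [[-0.255, -0.967, -0.0], [-0.967, 0.255, -0.0], [0.0, 0.0, -1.0]]
contact_force: [0.6, 0.0, -0.3]
width: 87.9
```

```bash
cat >> h.py <<'E'
WK=np.array([[274.83286,0,249.48735],[0,274.83286,191.63044],[0,0,1]])
TC=np.array([[1,2.2654e-4,-4.3718e-4,.693192],[-9.5215e-5,.96008289,.279715632,-76.8687],[4.8309e-4,-.279715556,.960082796,-160.163734],[0,0,0,1]])
def wcam(st):
    T=np.eye(4);T[:3,:3]=st['tcp_rot'];T[:3,3]=st['tool_pos'];M=T@TC;return M
def wback(st,uv,z):
    M=wcam(st); d=M[:3,:3]@np.linalg.inv(WK)@np.array([*uv,1.]); o=M[:3,3]; return o+d*(z-o[2])/d[2]
def wprojp(st,P):
    M=np.linalg.inv(wcam(st)); return cv2.projectPoints(np.float64(P).reshape(-1,3),cv2.Rodrigues(M[:3,:3])[0],M[:3,3],WK,None)[0][:,0]
def inU(p,w):
    c,s=np.cos(p[2]),np.sin(p[2]); d=np.array(w)[:2]-p[:2]; return np.array([c*d[0]+s*d[1],-s*d[0]+c*d[1]])
E
python3 - <<'E'
from h import *
from station import robot
import pickle
s=robot.state(); c=robot.capture("wrist"); pickle.dump(s,open("s1.pkl","wb"))
print(s['t'],s['tool_pos'],s['tcp_rot'],s['joint_positions'])
im=c['image'][:,:,::-1].copy(); cv2.imwrite("pics/w1raw.png",im)
cv2.imwrite("pics/w1.png",cv2.resize(im,(800,600),interpolation=cv2.INTER_CUBIC))
E
```

```text
1.65 [450.74289776 -68.78550758 339.54185094] [[-2.54604631e-01 -9.67045123e-01 -4.59433541e-04]
 [-9.67045168e-01  2.54604759e-01 -2.45070399e-04]
 [ 3.53968101e-04  3.81896928e-04 -9.99999864e-01]] [-1.73499067e+01  2.90996738e+00  9.29558738e+01 -2.13635631e-02
  8.41550979e+01  8.74024365e+01]
```

View pics/w1.png

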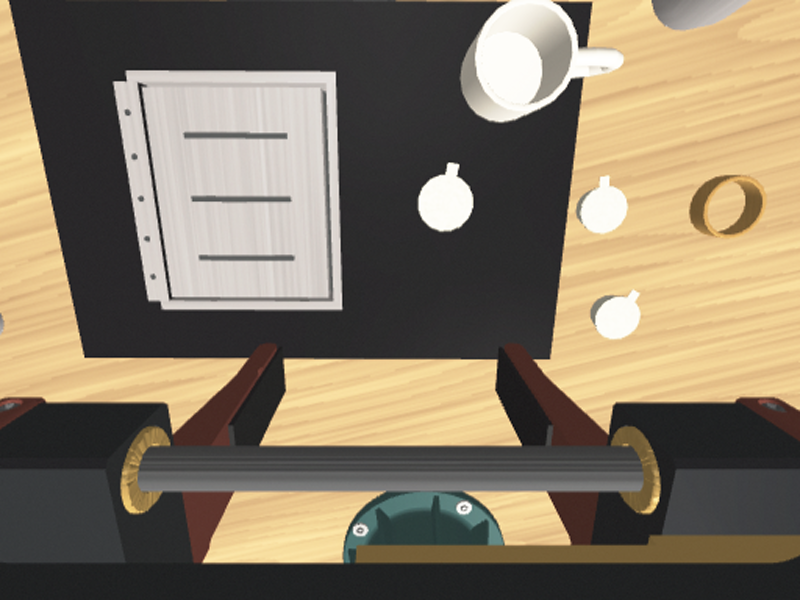

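Run:
```python
from h import *
import pickle
s=pickle.load(open("s1.pkl","rb"))
sc=512/800
px=lambda u,v:((u+.5)*sc-.5,(v+.5)*sc-.5)
def show(n,u,v,z): 
    w=wback(s,px(u,v),z); print(n,w.round(1),inU(P0,w).round(1))
for n,u,v,z in [('+x+y',12,2,170),('+x-y',592,2,170),('-x-y',550,358,170),('-x+y',85,357,170),('trim',336,72,170),('trim',342,308,170),('inner',325,91,170),('inner',332,298,170),('hingein',142,84,170),('hingein',169,298,170),('pot',446,203,188),('cuprim',525,58,225)]: show(n,u,v,z)
```

```text
+x+y [695.5 126.3 170. ] [127.3 193.7]
+x-y [ 597.3 -246.8  170. ] [ 126.5 -192.1]
-x-y [ 349.2 -180.4  170. ] [-130.3 -190.5]
-x+y [448.5 193.7 170. ] [-128.7  196.6]
trim [600.4 -70.  170. ] [ 84.8 -20.3]
trim [435.1 -25.3 170. ] [-86.4 -18.7]
inner [590.8 -59.1 170. ] [ 72.9 -12.1]
inner [445.2 -19.9 170. ] [-78. -11.]
hingein [627.6  63.  170. ] [ 77.5 115.4]
hingein [478.3 106.  170. ] [-77.8 119.2]
pot [ 496.1 -122.3  188. ] [ -2.9 -97.2]
cuprim [ 567.2 -179.9  225. ] [  80.5 -134.9]
```

Run:
```python
import cv2
a=cv2.imread("pics/w1raw.png")[35:210,60:320]; cv2.imwrite("pics/w1c.png",cv2.resize(a,None,fx=3,fy=3,interpolation=cv2.INTER_CUBIC))
```

```text
(no output)
```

View pics/w1c.png

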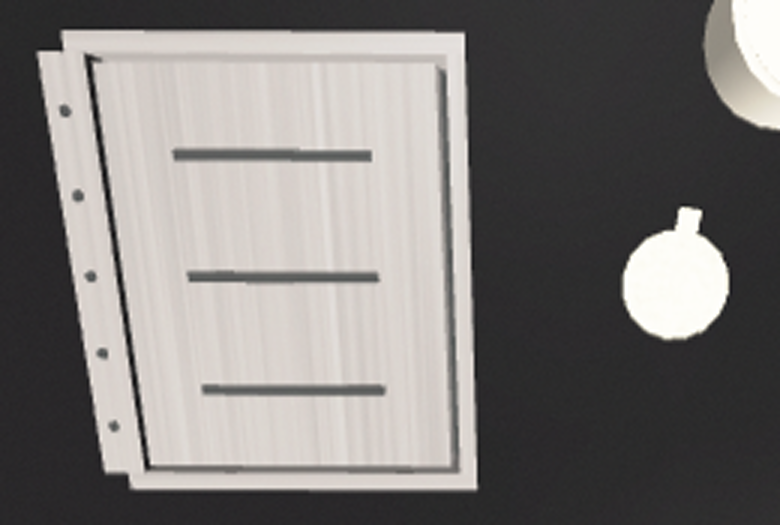

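The crop shows the deck pot, about 39 mm across by scale, against about 54 mm for the counter pots. It is therefore the smallest and the right one. Next I straddle it: one finger behind it, the other ahead.

```bash
sed -i 's/^P0=.*/P0=np.array([522.7,-27.8,-.2574])/' h.py
python3 - <<'E'
from h import *
from station import robot
s=robot.state()
for a in [(-2,-86,240,0),(-2,-86,177,0)]: print(a,delta(s,*goal(P0,*a)))
E
```

```text
(-2, -86, 240, 0) (array([ 2.8 , -5.71,  9.96]), array([ 0.02, -0.01, -0.03]))
(-2, -86, 177, 0) (array([ 2.8 , -5.72, 16.26]), array([ 0.02, -0.01, -0.03]))
```

>>> move_arm(dp=[[1,-2,2],[2,-4,4],[2.8,-5.7,6],[2.8,-5.7,8],[2.8,-5.7,10],[2.8,-5.7,12],[2.8,-5.7,14],[2.8,-5.7,15.2],[2.8,-5.7,15.8],[2.8,-5.7,16.2],[2.8,-5.7,16.2],[2.8,-5.7,16.2]], dr=[[0,0,0],[0,0,0],[0,0,0],[0,0,0],[0,0,0],[0,0,0],[0,0,0],[0,0,0],[0,0,0],[0,0,0],[0,0,0],[0,0,0]], grip=[0,0,0,0,0,0,0,0,0,0,0,0])

```text
t: 2.9
tool_pos: [499.7, -109.2, 178.3]
tcp_rot: [[-0.253, -0.968, 0.001], [-0.968, 0.253, -0.0], [0.0, -0.001, -1.0]]
contact_force: [1.0, 0.4, 0.5]
width: 87.9
```

```bash
cat > look.py <<'E'
from h import *
from station import robot
import sys
n=sys.argv[1]
s=robot.state(); ims=[robot.capture(k)['image'][:,:,::-1] for k in ("wrist","side","scene")]
print(s['t'],s['tool_pos'].round(1),inU(P0,s['tool_pos']).round(1),s['contact_force'].round(2),s['width'],s['joint_positions'].round(1))
a=cv2.resize(ims[0],(400,300)); b=cv2.resize(ims[1][110:260,190:350],(400,375),interpolation=cv2.INTER_CUBIC); c=cv2.resize(ims[2][130:270,160:345],(400,300),interpolation=cv2.INTER_CUBIC)
o=np.zeros((600,800,3),np.uint8); o[:300,:400]=a; o[300:,:400]=c; o[:375,400:]=b
cv2.imwrite(f"pics/{n}.png",o)
E
python3 look.py l1
```

```text
2.9 [ 499.7 -109.2  178.3] [ -1.5 -84.5] [1.   0.38 0.52] 87.92237074550786 [-20.1  16.  100.5   0.   63.4  84.6]
```

View pics/l1.png

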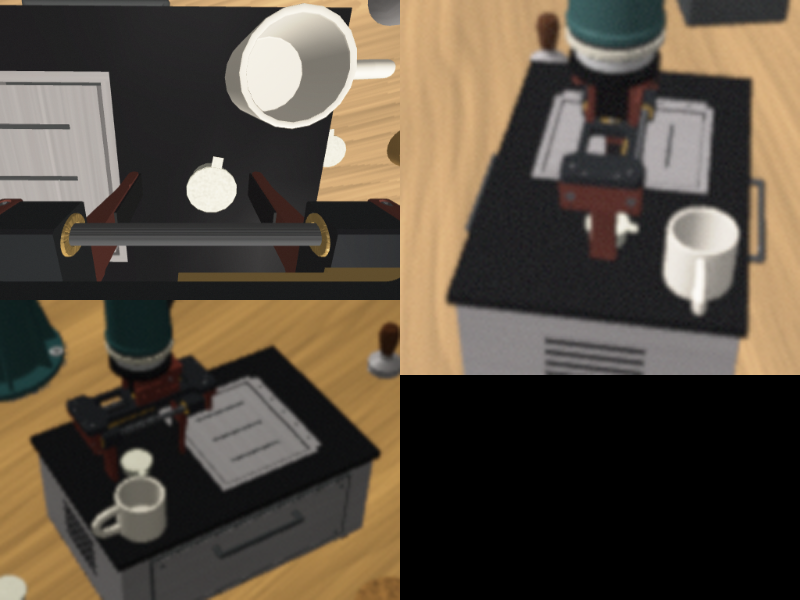

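Run:
```python
from h import *
from station import robot
s=robot.state(); c=robot.capture("wrist"); im=c['image'][:,:,::-1].copy()
cv2.imwrite("pics/w2.png",cv2.resize(im[130:330,60:460],None,fx=2,fy=2,interpolation=cv2.INTER_CUBIC))
R,t=s['tcp_rot'],s['tool_pos']
for n,x in [('c',(0,0,-10)),('back in',(44,0,0)),('back in -10',(44,-10,0)),('back out',(57,-10,0))]:
    p=wprojp(s,t+R@np.array(x)); print(n,p,(p-[60,130])*2)
w=wback(s,(212*1.28,188*1.28),188);print(inU(P0,w))
```

```text
c [[248.44561089 244.37868333]] [[376.89122179 228.75736666]]
back in [[317.51125442 237.12389317]] [[515.02250883 214.24778634]]
back in -10 [[318.61608965 222.56148391]] [[517.2321793  185.12296782]]
back out [[339.33640622 222.56719676]] [[558.67281245 185.13439353]]
[  0.73528589 -98.15853483]
```

View pics/w2.png

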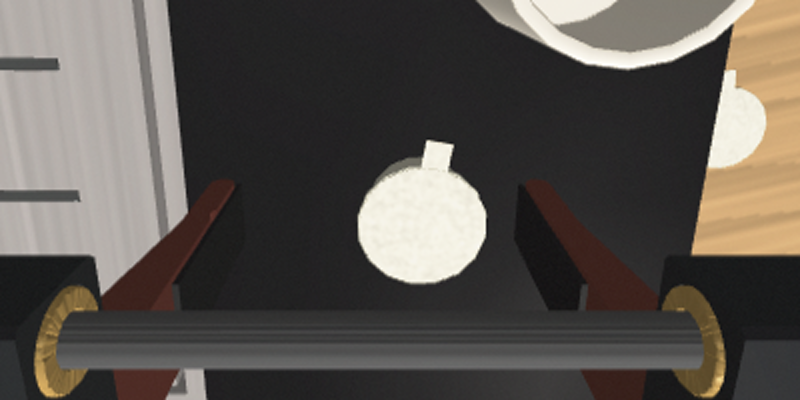

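Both fingertips straddle the pot (lid at crop (422,225)), and the back finger is clear of it. Now I slide it slowly towards the edge, with a small sideways correction.

>>> move_arm(dp=[[-0.4,-0.2,0.1],[-0.8,-0.2,0.1],[-1.2,-0.2,0.1],[-1.6,-0.2,0.1],[-2,-0.2,0.1],[-2.4,-0.2,0.1],[-2.8,-0.2,0.1],[-3.2,-0.2,0.1],[-3.6,-0.2,0.1],[-4,-0.2,0.1],[-4.4,-0.2,0.1],[-4.8,-0.2,0.1]], dr=[[0,0,0],[0,0,0],[0,0,0],[0,0,0],[0,0,0],[0,0,0],[0,0,0],[0,0,0],[0,0,0],[0,0,0],[0,0,0],[0,0,0]], grip=[0,0,0,0,0,0,0,0,0,0,0,0])

```text
t: 4.3
tool_pos: [513.3, -62.7, 176.7]
tcp_rot: [[-0.253, -0.968, -0.0], [-0.968, 0.253, 0.0], [-0.0, 0.0, -1.0]]
contact_force: [0.5, 0.5, 0.5]
width: 87.8
```

>>> move_arm(dp=[[-0.4,0,0],[-0.7,0,0],[-1,0,0],[-1.2,0,0],[-1.4,0,0],[-1.5,0,0],[-1.5,0,0]], dr=[[0,0,0],[0,0,0],[0,0,0],[0,0,0],[0,0,0],[0,0,0],[0,0,0]], grip=[0,0,0,0,0,0,0])

```text
t: 5.0
tool_pos: [517.1, -48.4, 176.7]
tcp_rot: [[-0.253, -0.968, -0.0], [-0.968, 0.253, 0.0], [-0.0, 0.0, -1.0]]
contact_force: [-0.4, -0.1, -0.3]
width: 88.1
```

```bash
python3 look.py l2
python3 - <<'E'
from h import *
from station import robot
s=robot.state(); c=robot.capture("wrist"); im=c['image'][:,:,::-1].copy()
cv2.imwrite("pics/w3.png",cv2.resize(im[130:330,60:460],None,fx=2,fy=2,interpolation=cv2.INTER_CUBIC))
E
```

```text
5.0 [517.1 -48.4 176.7] [ -0.2 -21.3] [-0.38 -0.13 -0.27] 88.13981424521127 [-13.   16.8  99.7   0.   63.6  91.7]
```

View pics/w3.png

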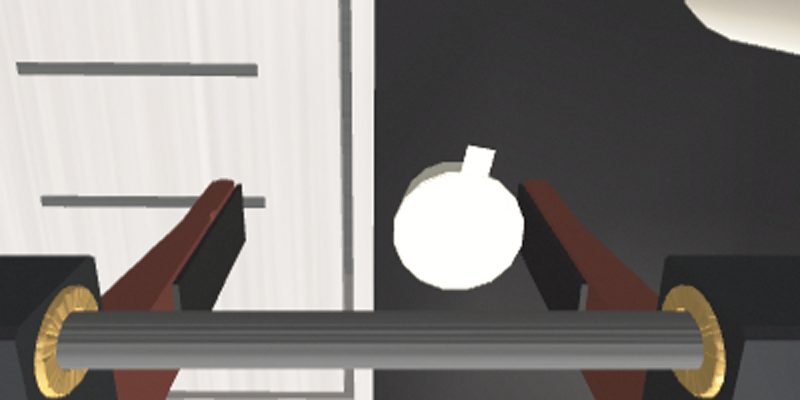

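Run:
```python
from h import *
from station import robot
s=robot.state()
u=inU(P0,s['tool_pos'])
for th in (0,4,8,12,16,20,24,28):
    t=np.radians(th); yb=u[1]-44-1.5*min(th,4)/4-11.5*np.tan(t); zb=176.7+.5
    print(th,delta(s,*goal(P0,u[0],yb+44*np.cos(t),zb-44*np.sin(t),th)))
```

```text
0 (array([-0.  , -0.  , -0.05]), array([-0. ,  0. ,  0.1]))
4 (array([0.24, 0.  , 0.26]), array([-0. ,  4. ,  0.1]))
8 (array([0.35, 0.  , 0.56]), array([-0.01,  8.  ,  0.1 ]))
12 (array([0.49, 0.  , 0.86]), array([-1.0e-02,  1.2e+01,  1.0e-01]))
16 (array([0.65, 0.  , 1.16]), array([-1.0e-02,  1.6e+01,  1.0e-01]))
20 (array([0.83, 0.  , 1.45]), array([-0.02, 20.  ,  0.1 ]))
24 (array([1.04, 0.  , 1.74]), array([-2.0e-02,  2.4e+01,  1.0e-01]))
28 (array([1.28, 0.  , 2.01]), array([-2.0e-02,  2.8e+01,  1.0e-01]))
```

>>> move_arm(dp=[[0.3,0,0],[0.35,0,0.26],[0.45,0,0.56],[0.55,0,0.86],[0.7,0,1.16],[0.87,0,1.45],[1.06,0,1.74],[1.28,0,2.0],[1.28,0,2.0],[1.28,0,2.0]], dr=[[0,0,0],[0,4,0],[0,8,0],[0,12,0],[0,16,0],[0,20,0],[0,24,0],[0,28,0],[0,28,0],[0,28,0]], grip=[0,0,0,0,0,0,0,0,0,0])

```text
t: 6.2
tool_pos: [513.7, -60.6, 156.5]
tcp_rot: [[-0.222, -0.968, -0.119], [-0.855, 0.252, -0.453], [0.468, 0.001, -0.883]]
contact_force: [-0.7, 0.2, 2.3]
width: 87.3
```

```bash
cat > tips.py <<'E'
from h import *
from station import robot
s=robot.state(); R,t=s['tcp_rot'],s['tool_pos']
for n,x in (('back',44),('front in',-44),('front out',-54)):
    w=t+R@np.array([x,0,0]); print(n,inU(P0,w).round(1),w[2].round(1))
E
python3 look.py l3; python3 tips.py
python3 - <<'E'
from station import robot
import cv2
c=robot.capture("wrist"); im=c['image'][:,:,::-1].copy()
cv2.imwrite("pics/w4.png",cv2.resize(im[100:340],None,fx=1.5,fy=1.5,interpolation=cv2.INTER_CUBIC))
E
```

```text
6.2 [513.7 -60.6 156.5] [ -0.3 -34. ] [-0.71  0.24  2.29] 87.31276608270555 [  4.4  25.1  97.2 -28.1  70.  121.6]
back [ -0.1 -73.5] 177.7
front in [-0.1  4.2] 136.5
front out [-0.1 13.1] 131.9
```

View pics/w4.png

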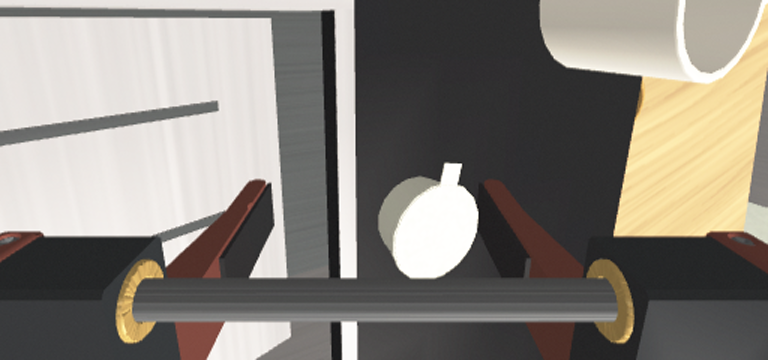

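View pics/l3.png

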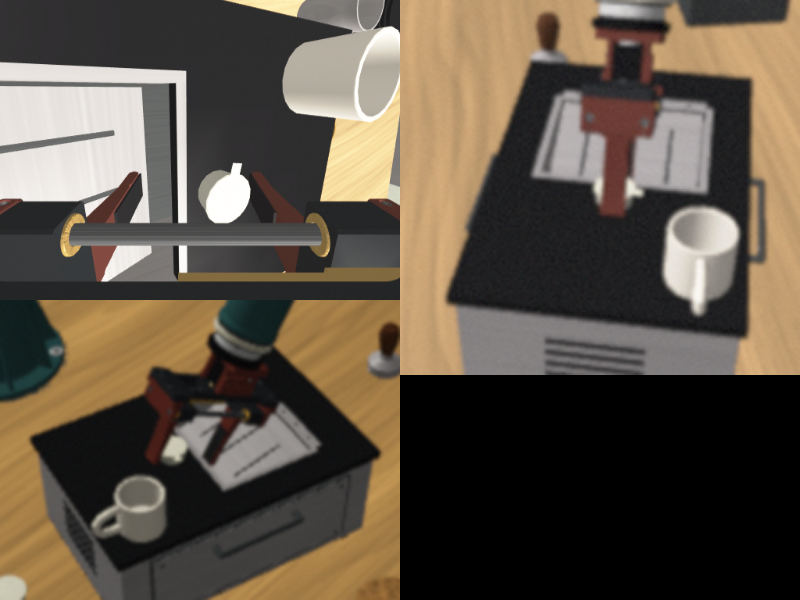

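The flap is held open, with about 2.3 N upward on the tool. The pot is still on the deck about 30 mm before the edge, touching the back finger. Now I push along unit +y.

>>> move_arm(dp=[[-0.35,0,-0.19],[-0.71,0,-0.38],[-1.06,0,-0.56],[-1.41,0,-0.75],[-1.77,0,-0.94],[-2.12,0,-1.13],[-2.47,0,-1.31],[-2.83,0,-1.5],[-3.18,0,-1.69],[-3.53,0,-1.88],[-3.53,0,-1.88]], dr=[[0,0,0],[0,0,0],[0,0,0],[0,0,0],[0,0,0],[0,0,0],[0,0,0],[0,0,0],[0,0,0],[0,0,0],[0,0,0]], grip=[0,0,0,0,0,0,0,0,0,0,0])

```text
t: 7.5
tool_pos: [524.1, -21.5, 156.6]
tcp_rot: [[-0.223, -0.968, -0.118], [-0.855, 0.252, -0.454], [0.469, 0.0, -0.883]]
contact_force: [-0.9, -0.4, 2.3]
width: 87.9
```

```bash
python3 look.py l4; python3 tips.py
python3 - <<'E'
from station import robot
import cv2
c=robot.capture("wrist"); im=c['image'][:,:,::-1].copy()
cv2.imwrite("pics/w5.png",cv2.resize(im[100:340],None,fx=1.5,fy=1.5,interpolation=cv2.INTER_CUBIC))
E
```

```text
7.5 [524.1 -21.5 156.6] [-0.2  6.4] [-0.92 -0.4   2.29] 87.91409369284628 [  8.2  26.4  94.7 -27.   72.5 124.2]
back [ -0.1 -32.6] 177.3
front in [-0.2 45.1] 136.1
front out [-0.2 54. ] 131.4
```

View pics/w5.png

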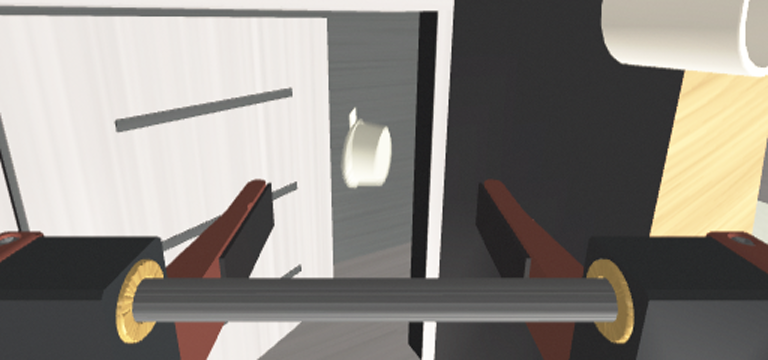

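The pot is through the gap and lying on the bin floor, at wrist crop (370,152), with the finger still holding the flap down. I'll hold briefly, then lift straight up.

>>> move_arm(dp=[[0,0,0],[0,0,0],[0,0,0],[0,0,0],[0.47,0,-0.88],[0.94,0,-1.77],[1.41,0,-2.65],[1.88,0,-3.53],[2.82,0,-5.3],[3.75,0,-7.06],[4.7,0,-8.8],[5.6,0,-10.6]], dr=[[0,0,0],[0,0,0],[0,0,0],[0,0,0],[0,0,0],[0,0,0],[0,0,0],[0,0,0],[0,0,0],[0,0,0],[0,0,0],[0,0,0]], grip=[0,0,0,0,0,0,0,0,0,0,0,0])

```text
t: 8.9
tool_pos: [524.0, -21.4, 277.8]
tcp_rot: [[-0.223, -0.968, -0.118], [-0.855, 0.253, -0.453], [0.468, -0.0, -0.884]]
contact_force: [-0.1, 0.5, 0.8]
width: 87.8
```

>>> move_arm(dp=[[1.4,0,-2.6],[2,0,-3.5],[2,0,-3.5],[2,0,-3.5],[2,0,-3.5],[2,0,-3.5]], dr=[[0,0,0],[0,-8,0],[0,-16,0],[0,-24,0],[0,-28,0],[0,-28,0]], grip=[0,0,0,0,0,0])

```text
t: 9.5
tool_pos: [523.6, -24.7, 318.1]
tcp_rot: [[-0.256, -0.967, 0.002], [-0.967, 0.256, 0.001], [-0.001, -0.002, -1.0]]
contact_force: [-0.1, -0.8, -0.5]
width: 87.6
```

```bash
python3 look.py l5
python3 - <<'E'
from station import robot
import cv2, numpy as np
a=robot.capture("wrist")['image'][:,:,::-1]; b=robot.capture("scene")['image'][:,:,::-1]
cv2.imwrite("pics/w6.png",np.hstack([cv2.resize(x,(400,300)) for x in (a,b)]))
E
```

```text
9.5 [523.6 -24.7 318.1] [0.1 3.2] [-0.13 -0.8  -0.54] 87.62014043577535 [-10.3   9.8  87.9   0.1  82.2  94.5]
```

View pics/l5.png

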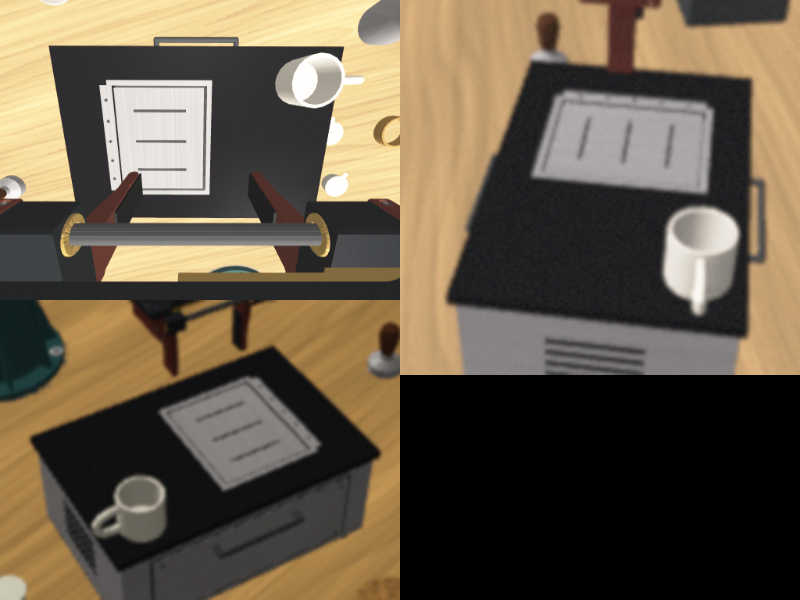

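View pics/w6.png

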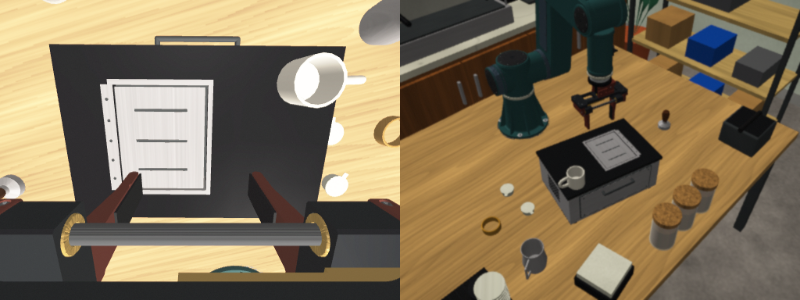

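The pot is gone from the deck and the flap is shut flush. The cup, jug, tamper and ring look unmoved, and the hand is about 150 mm clear. Handing in.

```bash
python3 -c "
from station import robot
print(robot.hand_in())"
```

```text
the job is handed in; nothing more can be done
None
```

The pot is in the bin and the job is handed in at about 9.5 s of the 45 s allowed; the hand-in gives no verdict. I picked out the deck pot as the smallest: about 39 mm across, against about 54 mm for the two on the counter. I slid it to about 30 mm before the edge, then tilted the hand 28° so the front finger held the flap open. With the flap held, the back finger pushed the pot over the edge, and I lifted the hand straight up.

**Last checks:**
- **Pot:** the wrist picture showed it inside the bin, through the gap, while the finger still held the flap. I could not see it again after the flap shut.
- **Flap:** about 2.3 N upward on the tool while open, and flush with the deck afterwards.
- **Cup, jug, tamper and ring:** they look unmoved in the pictures, but I did not re-measure them.
- **Hand:** about 150 mm clear of the unit, with no contact force beyond sensor noise.

**Not checked or in disagreement:**
- **Back finger pushing the pot at the edge:** inferred from where the finger ended, as the force between finger and pot was not measured.
- **Cup handle:** it pointed towards the unit's -y rather than +x as described, and this had no effect on the job.

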